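# Load a head tube into the cutting guide

## Task

Without gripping or lifting it, roll the thicker of the two steel tubes by its side across the wooden deck of the cutting guide until it drops into the V-block. Then push it along the V by its near end, between the saw posts, until its far end is up against the end stop, and leave the thin tube and everything else where it lies.

Things in the scene. Friction and masses are not known exactly. Their poses are not given: they have to be found in the camera images.
- guide: Cutting guide, fixed to the bench. Origin: centre of its underside. x axis along its V-block towards the end stop (away from the robot, give or take yaw), y to the left, z up. 300 mm (x) by 372 mm (y), flat top 40 mm above the bench: a steel V-block (y -36 to 36 mm) let in flush between two plywood decks 150 mm wide. Nothing stands on the decks at guide x below 57 mm but the two tubes.
- v_seat (a point): Where the thick tube's axis lies when it is down in the V, 43.5 mm above the bench, at guide x = 0, y = 0; axes as the guide's. The 90 degree V runs the guide's whole length along y = 0, 44 mm wide at deck level, 22 mm deep, smooth: the tube slides along it under 1 to 2 N. A seated thick tube lies 14.5 mm lower than on the deck, its top 21.5 mm above the deck.
- saw_posts (a point): Half-way between the two steel saw posts, on the V's centre line at guide x = 77 mm, at deck height. The posts stand left and right of the V, 70 mm tall, with 44 mm clear between them; with their feet they take up guide x = 57 to 97 mm, y = 22 to 58 mm on either side. A tube can be rolled in only short of them, then slides between them.
- stop_face (a point): Point on the near face of the end stop, at guide x = 130 mm, y = 0, 45 mm above the bench: a fixed steel plate across the V, 70 mm wide, 40 mm tall above the deck. With the thick tube home against it the tube's centre is 80 mm short of this point along the V (guide x = 50 mm).
- clamp (a point): Foot of the toggle clamp, standing open on the left deck beside the stop, to be left alone. Fixed, 35 mm wide, up to 115 mm tall above the deck; it takes up guide x = 95 to 127 mm, y = 30 to 155 mm.
- tube: The thick tube: loose, bare steel, 36 mm diameter, 160 mm long, square ends, 0.25 to 0.42 kg. Origin at its centre; x axis along it, to the stop. Starts on the left or right deck within 0.1 rad of the V's direction, axis 85 to 125 mm from the V's centre line, 58 mm above the bench, far end short of the posts. Pushed low it rolls, and soon stops if let go; pushed high, the finger rides up on it.
- thin_tube: The thin tube, to be left lying: loose, bare steel, 25.4 mm diameter, 160 mm long. Origin at its centre; x axis along it. On the deck on the other side of the V from the thick tube, 85 to 125 mm from the V's centre line.
- headset_cup: Loose aluminium ring, 44 mm diameter, 14 mm tall, at the far left corner of the guide's deck. Origin under its centre.
- square: Loose small steel square, 75 by 14 by 14 mm stock along the guide's x with a 90 mm blade pointing to the V, at the far right corner of the deck. Origin under the stock's centre.
- hacksaw: Hacksaw lying on the bench left of the guide, 380 by 110 mm, 20 mm tall. Origin near the middle of its blade.
- mallet: Hammer with a black head and a wooden handle, 270 mm long, lying on the bench right of the guide.
- cone_wrench: Flat wrench, 170 mm long, lying on the bench farther right.
- grease_tub: Closed grey tub, 72 mm diameter, 60 mm tall, on the bench at the far right. Origin under its centre.
- sprockets: Stack of bicycle sprockets, 104 mm diameter, 29 mm tall, on the bench at the far left. Origin under its centre.
Mind the look-alikes: they are no part of the job. Leave any turquoise or yellow look-alike of the tube alone.

How it is judged:
By the outcome, as a careful person would: the job done as asked, in the order asked, and still so for the second after the job is handed in, with the robot touching nothing.
It also fails if it takes over 51 s, if anything falls off the work surface, if the arm or the gripper's body presses on something with over 40 N, if the wrist force passes 120 N, or if a joint passes its speed limit or range.

## Robot

A 6-joint arm with a two-finger parallel gripper is mounted at the origin on the work surface. World frame = base frame: x ahead of the robot, y to its left, z up, the work surface at z = 0. Lengths are in m, angles in rad, forces in N, time in s.
With the tool pointing down it reaches from about 0.375 to 0.975 m from the base axis. Payload 3.8 kg.
Tool frame: the origin (TCP) lies at the very end of the fingers, on their centre line; the grasp point (between the pads) lies 19 mm behind it; z points along the fingers, y is the direction in which the jaws open and shut (so a half turn about z gives the same grasp; the last joint's range is limited). The gripper opens to 88 mm and grips with 3 to 60 N. Pads are 18 mm wide; open, the fingers measure 123 mm over their backs; the gripper's body (75 mm by 187 mm) begins 45 mm behind the grasp point.
Start: joints at [-1.296, 0.264, 1.604, -0, 1.274, -0.037], TCP at [0.207, -0.642, 0.239] pointing down, gripper open.
Joint ranges: [-2.63, 2.63], [-0.94, 2.18], [0.31, 2.57], [-1.31, 4.45], [0, 2.66], [-2.55, 2.55]. Speed limits (rad/s): [2.57, 2.57, 3.14, 3.14, 3.14, 3.14].

## Interface

Orientations are given as a rotation vector (axis times angle).
In Python, from workcell import monitor, cams, robot, nets gives the robot as it stands.
- The arm moves only by the tool apply_moves, never from a script. Its argument "targets" is text: rows parted by semicolons, each of 7 numbers parted by spaces: the turn, a rotation vector about the tool's x, y, z in rad, then the shift along the tool's x, y, z in mm, then the closure, from 0 (fully open) to 1 (shut). In form: wx wy wz tx ty tz grip; .... A call has 1 to 20 rows; each row shifts and turns the pose as measured when the row begins, along the tool's axes as they then stand; what a row does not reach is not made up. A row lasts 1/12 s, in which the tool goes at most 41.7 mm and 7.16 degrees, less where a joint would pass 70% of its speed; a pose out of reach is approached as far as the arm can. A call is refused whole if a number of a shift passes 41.7 or a number of a turn 0.125, either way. A call with a gripper value outside its range is refused whole. The fingers move at their own pace and stop on an object; the grip force is fixed at half the most. Time passes only in rows, so rows that do not move let the fingers close. It gives the time, the measured TCP pose, the force and the opening at its end, in the units of the state.
- monitor.get_obs(): the state, without advancing time (a new reading comes with each control period).
- cams.capture(name): name is "scene" or "side" or "wrist"; returns (picture, depth): 420x560x3 uint8, blue, green, red; 420x560 float32, m along the optical axis (not along the pixel's ray), 0 where there is no reading.
- cams.calibration(name): a dict with "camera_matrix" (3x3 intrinsics, pixels), "R" (3x3) and "t" (3): a world point X has camera coordinates R X + t. Camera axes: x right, y down, z forward; pixel columns grow to the right and rows downward; lengths in m; the calibration is good to about 2 mm. A picture is of the moment at which its call begins: read the wrist's pose just before it. calibration takes no time and is no camera call; for the wrist camera it gives the pose at the moment of the call.
- robot.close_job(): hands the job in, once; it reports no verdict.
Trained networks look in the newest picture that a camera, given by its name, has taken for a name from the list of things; names that differ only in an ending like _2 or _b are one class to them, and where a whole thing is asked for, a point or a joint stands for the part that bears it (a point fixed in the world has none). Each returns a list of dicts, best first, with "score" (0 to 1); they miss things now and then, are a little off and sometimes report something else, mostly with a low value. They report only what shows in the picture. A call takes as long as a camera call. They do not tell look-alikes from the thing itself.
- nets.find_in(camera, query): "bbox" ([centre column, centre row, width, height] in pixels, round what is visible of it).
- nets.place_of(camera, query): "centre" ([column, row] in pixels: a listed point, or the origin of a listed thing).
The state is a dict: "time_s": time; "joint_pos": joint angles; "qvel": joint speeds; "joint_efforts": joint torques, N m; "ee_pos": TCP position; "ee_rot": TCP orientation; "force": force on the tool from outside, world axes, zero at the start; "torque": the same for the moment, N m; "finger_gap": finger opening in m.
Only numpy, scipy, OpenCV 4.12 (cv2) and the standard library are available. Lean on these libraries where they do the work, as an engineer would, in place of code of your own. Each camera call takes 0.05 s, during which the arm holds its last target.

## Working session

There is one attempt and no reset: what is moved stays moved. The work goes in short steps, Python scripts to look and compute and a tool call to move; the robot and the scene stay as the last step left them, time stands still between calls to the robot, and variables do not carry over. Pictures are saved under pics/ and viewed, and the job is handed in when it is done.

Besides the shell and the picture viewer there is one more tool, called after ">>>" by a JSON object that holds its "api" and its "payload", one argument or row to a line. apply_moves: Moves the arm, as the interface text tells. Its arguments: {"type":"object","properties":{"targets":{"type":"string"}},"required":["targets"]}

```bash
mkdir -p pics
python3 - <<'E'
from workcell import monitor, cams, robot, nets
import cv2
print(monitor.get_obs())
for n in ["scene","side"]:
    p,d=cams.capture(n); cv2.imwrite(f"pics/{n}0.png",p)
    c=cams.calibration(n); print(n,c)
    for q in ["tube","thin_tube","v_seat","saw_posts","stop_face","guide","clamp"]:
        print(q,[(x['centre'],round(x['score'],2)) for x in nets.place_of(n,q)][:3])
E
```

```text
{'time_s': 0.0, 'joint_pos': array([-1.29594067e+00,  2.64728878e-01,  1.60536842e+00, -2.59797700e-06,
        1.27365939e+00, -3.68660364e-02]), 'qvel': array([-7.37827365e-04,  7.86076258e-05, -5.84683642e-04,  2.50812355e-03,
       -3.22318839e-04, -8.39446125e-05]), 'joint_efforts': array([-1.09715489e-03, -5.02116609e+01, -3.56873024e+01,  7.27868616e-02,
        2.92362651e-02, -1.56372494e-04]), 'ee_pos': array([ 0.20685088, -0.64179183,  0.23740735]), 'ee_rot': array([-3.10138851e+00, -4.87338898e-01,  4.07133429e-04]), 'force': array([ 0.44363671, -0.12497231, -0.02632566]), 'torque': array([-0.01263581,  0.00776304, -0.01462376]), 'finger_gap': 0.08811376715088041}
scene {'camera_matrix': array([[514.69727942,   0.        , 280.14605766],
       [  0.        , 514.69727942, 208.01979267],
       [  0.        ,   0.        ,   1.        ]]), 'R': array([[-0.69221084,  0.72130474, -0.02374086],
       [ 0.40217686,  0.35822275, -0.84257358],
       [-0.5992478 , -0.59278659, -0.53805775]]), 't': array([ 0.3515161 , -0.13035033,  1.57000675])}
tube [([268.3, 159.5], 0.84), (
[... 322 characters left out ...]
       [  0.        , 417.27019292, 205.85566493],
       [  0.        ,   0.        ,   1.        ]]), 'R': array([[-0.77719995, -0.6289317 , -0.02012841],
       [-0.48105636,  0.61447584, -0.6253033 ],
       [ 0.40564149, -0.4763028 , -0.78012219]]), 't': array([0.35512268, 0.30120847, 1.12149648])}
tube [([291.8, 184.0], 0.84), ([220.9, 297.6], 0.59), ([340.9, 162.7], 0.45)]
thin_tube [([251.1, 225.8], 0.91), ([141.5, 261.4], 0.46), ([291.1, 134.3], 0.41)]
v_seat [([261.2, 201.4], 0.78)]
saw_posts [([245.5, 192.6], 0.78), ([268.0, 156.8], 0.56)]
stop_face [([231.4, 183.9], 0.62), ([217.9, 204.7], 0.53), ([292.3, 136.6], 0.35)]
guide [([263.0, 211.2], 0.7)]
clamp [([221.3, 202.1], 0.91)]
```

View pics/scene0.png

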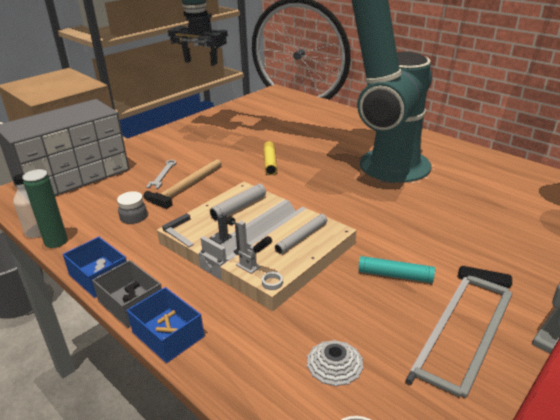

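View pics/side0.png

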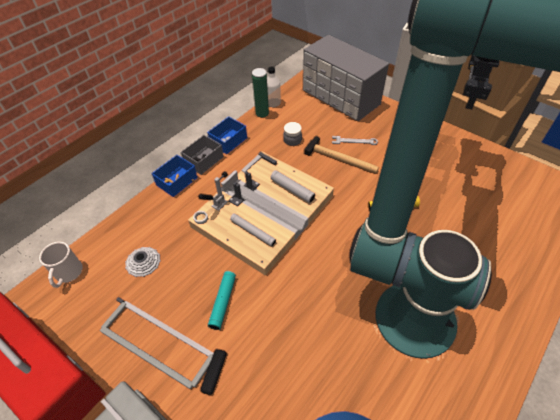

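Scene view: the thick tube is at about (238,203) and the thin one at about (302,232). In the side view they are at (292,186) and (252,229). So the thick tube is on the right (−y) deck. Next I'll make a top-down reprojection from depth.

```bash
cat > h.py <<'E'
from workcell import monitor, cams, robot, nets
import cv2, numpy as np
def cloud(n):
    p,d=cams.capture(n); c=cams.calibration(n); K=np.array(c["camera_matrix"]);R=np.array(c["R"]);t=np.array(c["t"])
    v,u=np.nonzero(d>0); z=d[v,u]
    X=np.stack([(u-K[0,2])/K[0,0]*z,(v-K[1,2])/K[1,1]*z,z],1)
    return p,(X-t)@R, p[v,u]
def proj(n,X):
    c=cams.calibration(n); q=np.asarray(c["R"])@np.asarray(X,float).reshape(-1,3).T+np.asarray(c["t"])[:,None]
    q=np.asarray(c["camera_matrix"])@q; return (q[:2]/q[2]).T
E
python3 - <<'E'
from h import *
out={}
for n in ["scene","side"]:
    p,X,C=cloud(n); np.savez(f"c_{n}.npz",X=X,C=C)
    m=(abs(X[:,1])<.6)&(X[:,0]>.3)&(X[:,0]<1)
    b=X[m&(abs(X[:,2])<.012)]; print(n,"bench z",np.median(b[:,2]))
    c=cams.calibration(n)
    for q,px,h in [("tube",dict(scene=(238,203),side=(292,186))[n],.065),("v",dict(scene=(253.7,227.2),side=(261.2,201.4))[n],.0435)]:
        K=np.array(c["camera_matrix"]);r=np.array(c["R"]).T@np.linalg.inv(K)@[px[0],px[1],1];o=-np.array(c["R"]).T@c["t"]
        print(q,o+r*(h-o[2])/r[2])
    # topdown: 1mm/px? region x .35...0.95, y -.35...+.25
    dk=X[(X[:,2]>.033)&(X[:,2]<.046)&m]; print("deck n",len(dk),np.median(dk,0))
    np.save(f"dk_{n}.npy",dk)
    I=np.zeros((600,600,3),np.uint8)
    for P,cc in zip(X,C):
        if P[2]>.2 or P[2]<-.02: continue
        i=int((.95-P[0])*1000);j=int((.25-P[1])*1000)
        if 0<=i<600 and 0<=j<600: cv2.circle(I,(j,i),1,tuple(int(a) for a in cc),-1)
    cv2.imwrite(f"pics/top_{n}.png",I)
E
```

```text
scene bench z 1.1414127295949966e-05
tube [ 0.53441209 -0.11819915  0.065     ]
v [ 0.56086686 -0.0353813   0.0435    ]
deck n 10093 [0.60734544 0.01530928 0.03971905]
side bench z 0.000458357886370956
tube [ 0.51964572 -0.12093109  0.065     ]
v [ 0.56834519 -0.02408411  0.0435    ]
deck n 7823 [0.55850997 0.01591343 0.03978499]
```

Run:
```python
import cv2
import numpy as np
a=cv2.imread("pics/top_scene.png");b=cv2.imread("pics/top_side.png")
cv2.imwrite("pics/top2.png",np.hstack([a[150:600,100:500],b[150:600,100:500]]))
```

```text
(no output)
```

View pics/top2.png

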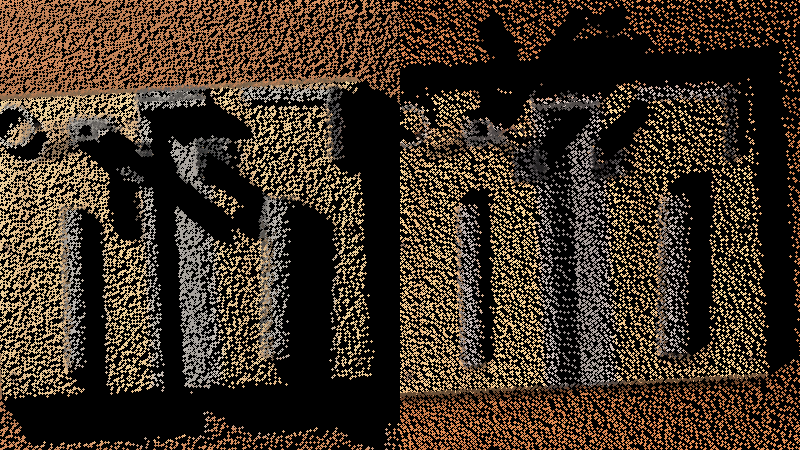

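```bash
cat > fit.py <<'E'
from h import *
from scipy.optimize import least_squares
def guide():
    for names in (["scene"],["side"],["scene","side"]):
        D=np.vstack([np.load(f"dk_{n}.npy") for n in names])
        M=np.zeros((600,600),np.uint8)
        i=((.95-D[:,0])*1000).round().astype(int);j=((.25-D[:,1])*1000).round().astype(int)
        ok=(i>=0)&(i<600)&(j>=0)&(j<600);M[i[ok],j[ok]]=255
        M=cv2.morphologyEx(M,cv2.MORPH_CLOSE,np.ones((9,9)));M=cv2.morphologyEx(M,cv2.MORPH_OPEN,np.ones((9,9)))
        n,l,s,_=cv2.connectedComponentsWithStats(M);k=1+s[1:,4].argmax()
        pts=cv2.findNonZero((l==k).astype(np.uint8)); r=cv2.minAreaRect(pts)
        print(names,"centre",.95-r[0][1]/1000,.25-r[0][0]/1000,"size",r[1],"ang",r[2])
def cyl(P,r,x0):  # x = axis pt; params y at x=xc, yaw ; z fixed r+.04+dz
    xc=P[:,0].mean()
    f=lambda p: np.hypot((P[:,1]-p[0]-p[1]*(P[:,0]-xc))/np.hypot(1,p[1]),P[:,2]-p[2])-r
    s=least_squares(f,[P[:,1].mean(),0,.04+r],loss="soft_l1",f_scale=.002)
    u=np.array([1,s.x[1]])/np.hypot(1,s.x[1]);a=(P[:,:2]-[xc,s.x[0]])@u
    lo,hi=np.percentile(a,[.5,99.5]);c=np.array([xc,s.x[0]])+u*(lo+hi)/2
    return c,s.x,np.arctan(s.x[1]),hi-lo,np.std(f(s.x)),len(P)
if __name__=="__main__":
    guide()
    for n in ["scene","side"]:
        z=np.load(f"c_{n}.npz");X=z["X"]
        for r,y0,hw in((.018,-.12,.035),(.0127,.08,.035)):
            m=(abs(X[:,1]-y0)<hw)&(X[:,0]>.4)&(X[:,0]<.63)&(X[:,2]>.047)&(X[:,2]<.085)
            print(n,r,cyl(X[m],r,0))
    for q in ["v_seat","stop_face","saw_posts"]:pass
E
python3 fit.py
```

```text
['scene'] centre 0.558071533203125 0.06052206420898437 size (301.5699157714844, 199.5397491455078) ang 86.87786865234375
['side'] centre 0.5583908081054687 0.07760108947753908 size (300.4963684082031, 172.05767822265625) ang 87.09407806396484
['scene', 'side'] centre 0.557424072265625 0.06415609741210937 size (303.33953857421875, 201.72828674316406) ang 87.8591079711914
scene 0.018 (array([ 0.52387718, -0.13017496]), array([-0.13021335, -0.00722318,  0.05747206]), np.float64(-0.007223058898928413), np.float64(0.1613469396068038), np.float64(0.002857069975758026), 781)
scene 0.0127 (array([0.5138668 , 0.07504506]), array([0.07526841, 0.03165243, 0.05252669]), np.float64(0.0316418677195747), np.float64(0.1612208178881434), np.float64(0.0020566974240589695), 626)
side 0.018 (array([ 0.52435443, -0.1266709 ]), array([-0.12657509, -0.01586832,  0.05796335]), np.float64(-0.01586698699804221), np.float64(0.16080188562171419), np.float64(0.0027387532722852105), 531)
side 0.0127 (array([0.5143752 , 0.07900992]), array([0.07886825, 0.03276341, 0.05289274]), np.float64(0.032751694181270885), np.float64(0.160443201554814), np.float64(0.002036788344082568), 428)
```

```bash
cat > g.py <<'E'
from h import *
from scipy.optimize import minimize
def fit(names,pr=True):
    D=np.vstack([np.load(f"dk_{n}.npy") for n in names]);D=D[(abs(D[:,2]-.04)<.004)]
    D=D[(D[:,0]>.38)&(D[:,0]<.74)&(D[:,1]<.2)&(D[:,1]>-.26)][:,:2]
    M=np.zeros((600,600),np.uint8);M[((.95-D[:,0])*1000).round().astype(int),((.25-D[:,1])*1000).round().astype(int)]=255
    M=cv2.morphologyEx(cv2.morphologyEx(M,cv2.MORPH_CLOSE,np.ones((7,7))),cv2.MORPH_OPEN,np.ones((7,7)))
    pts=cv2.findNonZero(M); r=cv2.minAreaRect(pts)
    print(names,"centre",.95-r[0][1]/1000,.25-r[0][0]/1000,"size",r[1],"ang",r[2])
for n in (["scene"],["side"],["scene","side"]): fit(n)
# V points below deck: bottom
for n in ["scene","side"]:
    X=np.load(f"c_{n}.npz")["X"]
    m=(X[:,0]>.42)&(X[:,0]<.55)&(abs(X[:,1]+.03)<.03)&(X[:,2]<.032)&(X[:,2]>.012)
    P=X[m]
    for sgn in (1,-1):
        # wall: z = .018+ sgn*(y-yc - t(x-.5))
        for it in range(3):
            pass
    from scipy.optimize import least_squares
    f=lambda p:(P[:,2]-p[2]-abs(P[:,1]-p[0]-p[1]*(P[:,0]-.5)))/1.414
    s=least_squares(f,[-.03,.05,.018],loss="soft_l1",f_scale=.002);print(n,"V y@x=.5,slope,zbot",s.x,len(P))
E
python3 g.py
```

```text
['scene'] centre 0.5626972045898437 -0.026916809082031257 size (302.33203125, 373.96734619140625) ang 87.26284790039062
['side'] centre 0.5634344482421875 -0.023116760253906243 size (299.9215393066406, 373.8192138671875) ang 87.11357879638672
['scene', 'side'] centre 0.5623882751464844 -0.025120300292968745 size (302.4610900878906, 377.6756286621094) ang 87.08299255371094
scene V y@x=.5,slope,zbot [-0.03269075  0.04413812  0.01890061] 338
side V y@x=.5,slope,zbot [-0.02774894  0.04887925  0.01774928] 296
```

Guide centre is about (0.563, −0.0265) with yaw 0.049. The thick tube's centre is at guide (−44, −99 mm), with a relative yaw of −0.06. The measured sizes match the spec (302×374 mm, 161 mm).

I'll turn the jaw line parallel to the V and roll the tube with two spread finger tips.

>>> {"api": "apply_moves", "payload": {
  "targets": "0 0 -0.119 0 0 0 0.3;0 0 -0.119 0 0 0 0.3;0 0 -0.119 0 0 0 0.3;0 0 -0.119 0 0 0 0.3;0 0 -0.119 0 0 0 0.3;0 0 -0.119 0 0 0 0.3;0 0 -0.119 0 0 0 0.3;0 0 -0.119 0 0 0 0.3;0 0 -0.119 0 0 0 0.3;0 0 -0.119 0 0 0 0.3;0 0 -0.119 0 0 0 0.3;0 0 0 0 0 0 0.3"
}}

```text
time_s: 1.9
ee_pos: [0.2071, -0.6425, 0.2389]
ee_rot: [2.091, 2.344, -0.0]
force: [-0.5, -0.4, -0.0]
finger_gap: 0.0619
```

```bash
cat > st.py <<'E'
from h import *
from scipy.spatial.transform import Rotation as Ro
G0=np.array([.563,-.0265]);GY=.049
u=np.array([np.cos(GY),np.sin(GY)]);v=np.array([-np.sin(GY),np.cos(GY)])
def g2w(x,y): return G0+u*x/1000+v*y/1000
def w2g(p): d=np.asarray(p)[:2]-G0; return np.array([d@u,d@v])*1000
def status(tgt=None,quiet=False):
    o=monitor.get_obs();R=Ro.from_rotvec(o["ee_rot"]).as_matrix()
    print("t %.2f"%o["time_s"],"guide xy",w2g(o["ee_pos"]).round(1),"z mm %.1f"%(o["ee_pos"][2]*1000),"xhead rel guide %.3f"%(np.arctan2(R[1,0],R[0,0])-GY),"tilt",R[:,2].round(4),"F",o["force"].round(1),"gap %.3f"%o["finger_gap"],"q",o["joint_pos"].round(2))
    if tgt is not None:
        w=np.append(g2w(*tgt[:2]),tgt[2]/1000); print("tool shift mm to target",(R.T@(w-o["ee_pos"])*1000).round(1))
E
python3 -c "
from st import *
status((-50,-142,150))"
```

```text
t 1.90 guide xy [-385.6 -597.8] z mm 238.9 xhead rel guide 1.636 tilt [ 2.e-04 -3.e-04 -1.e+00] F [-0.5 -0.4 -0. ] gap 0.062 q [-1.3   0.26  1.6   0.    1.27 -1.41]
tool shift mm to target [433.2 364.4  88.8]
```

>>> {"api": "apply_moves", "payload": {
  "targets": "0 0 0.065 0 0 0 0.3;0 0 0 32 24 5 0.3;0 0 0 32 24 5 0.3;0 0 0 32 24 5 0.3;0 0 0 32 24 5 0.3;0 0 0 32 24 5 0.3;0 0 0 32 24 5 0.3;0 0 0 32 24 5 0.3;0 0 0 32 24 5 0.3;0 0 0 32 24 5 0.3;0 0 0 32 24 5 0.3;0 0 0 32 24 5 0.3;0 0 0 32 24 5 0.3;0 0 0 0 0 0 0.3"
}}

```text
time_s: 3.07
ee_pos: [0.4962, -0.2433, 0.177]
ee_rot: [2.234, 2.194, -0.003]
force: [-0.0, 0.7, 0.6]
finger_gap: 0.0615
```

```bash
python3 -c "
from st import *
status((-50,-142,150))
p,d=cams.capture('wrist');cv2.imwrite('pics/w1.png',p)"
```

```text
t 3.07 guide xy [ -77.4 -213.3] z mm 177.0 xhead rel guide 1.504 tilt [ 0.0062 -0.0087 -0.9999] F [-0.   0.7  0.6] gap 0.061 q [-0.5   0.08  1.94 -0.01  1.12 -0.48]
tool shift mm to target [73.2 22.4 26.5]
```

View pics/w1.png

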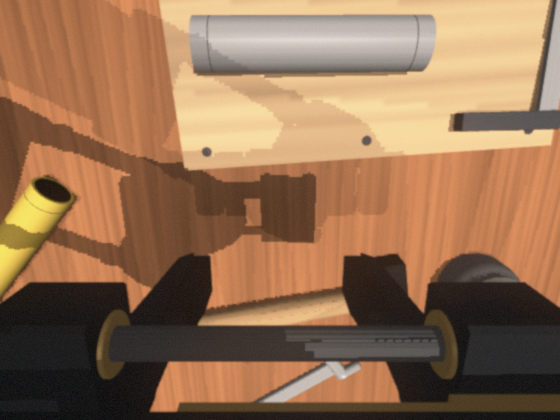

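The wrist view shows the thick tube spanning columns 190–435 at rows 15–73, with the square at right. The yellow look-alike lies off the guide. Now a wrist-depth cross-check.

Run:
```python
from st import *
from fit import cyl
p,X,C=cloud("wrist")
dk=X[(abs(X[:,0]-.52)<.08)&(X[:,1]<-.155)&(X[:,1]>-.2)]; print("deck z",np.median(dk[:,2]))
m=(abs(X[:,1]+.128)<.035)&(X[:,0]>.4)&(X[:,0]<.63)&(X[:,2]>.047)&(X[:,2]<.085)
r=cyl(X[m],.018,0);print(r, "guide",w2g(r[0]),"rel yaw",r[2]-GY)
# right deck edge: deck points min guide y
D=X[(abs(X[:,2]-.04)<.004)];g=np.array([w2g(a) for a in D]);
for lo in(-120,-80,-40,0):
    s=g[(g[:,0]>lo)&(g[:,0]<lo+30)&(g[:,1]>-210)];print(lo,np.percentile(s[:,1],1))
s=g[(g[:,1]>-180)&(g[:,1]<-150)];print("near edge",np.percentile(s[:,0],1))
```

```text
deck z 0.039880275433222034
(array([ 0.5200886 , -0.13146155]), array([-0.13145834, -0.01474155,  0.05770287]), np.float64(-0.01474048556066306), np.float64(0.158377390861242), np.float64(0.0006050324903672844), 14024) guide [ -48.00095097 -102.73375235] rel yaw -0.06374048556066306
-120 -187.5631513612334
-80 -187.3915878148746
-40 -187.45687097634575
0 -187.41799279865967
near edge -150.6434544453175
```

```bash
sed -i 's/G0=np.array(.*);GY/G0=np.array([.5625,-.0279]);GY/' st.py; python3 -c "
from st import *
status((-50,-142,150))"
```

```text
t 3.17 guide xy [ -79.2 -215.8] z mm 177.7 xhead rel guide 1.504 tilt [ 0.0048 -0.0117 -0.9999] F [ 0.2 -0.  -0.2] gap 0.062 q [-0.5   0.07  1.94 -0.01  1.12 -0.48]
tool shift mm to target [75.9 24.1 26.9]
```

>>> {"api": "apply_moves", "payload": {
  "targets": "0 0 -0.066 0 0 0 0.3;0 0 0 35 14 10 0.3;0 0 0 33 13 14 0.3;0 0 0 0 0 0 0.3"
}}

```text
time_s: 3.5
ee_pos: [0.5175, -0.1843, 0.1547]
ee_rot: [2.169, 2.248, -0.01]
force: [-0.5, -0.1, -0.1]
finger_gap: 0.0617
```

```bash
python3 -c "
from st import *
status((-50,-142,48))"
```

```text
t 3.50 guide xy [ -52.6 -154. ] z mm 154.7 xhead rel guide 1.557 tilt [ 0.0081 -0.017  -0.9998] F [-0.5 -0.1 -0.1] gap 0.062 q [-0.38  0.09  1.97 -0.01  1.07 -0.41]
tool shift mm to target [ 13.9   1.7 106.5]
```

>>> {"api": "apply_moves", "payload": {
  "targets": "0.008 0.017 -0.014 0 0 0 0.3;0 0 0 6 1 30 0.3;0 0 0 5 1 30 0.3;0 0 0 2 0 22 0.3;0 0 0 0 0 0 0.3"
}}

```text
time_s: 3.92
ee_pos: [0.5201, -0.1809, 0.0757]
ee_rot: [2.17, 2.262, 0.002]
force: [-1.1, 0.3, 0.4]
finger_gap: 0.0616
```

```bash
python3 -c "
from st import *
status((-50,-142,49))"
```

```text
t 3.92 guide xy [ -49.8 -150.7] z mm 75.7 xhead rel guide 1.563 tilt [ 0.006  -0.0039 -1.    ] F [-1.1  0.3  0.4] gap 0.062 q [-0.38  0.19  2.03 -0.    0.92 -0.42]
tool shift mm to target [ 8.9 -0.4 26.7]
```

>>> {"api": "apply_moves", "payload": {
  "targets": "0.006 0.004 -0.008 0 0 10 0.3;0 0 0 3 0 10 0.3;0 0 0 3 0 5 0.3;0 0 0 2 0 0 0.3;0 0 0 0 0 0 0.3"
}}

```text
time_s: 4.33
ee_pos: [0.5208, -0.1791, 0.0524]
ee_rot: [2.172, 2.266, 0.001]
force: [0.8, -0.5, -0.4]
finger_gap: 0.0618
```

```bash
python3 -c "
from st import *
status((-50,-130,49))"
```

```text
t 4.33 guide xy [ -49.  -148.9] z mm 52.4 xhead rel guide 1.564 tilt [ 0.0024 -0.0015 -1.    ] F [ 0.8 -0.5 -0.4] gap 0.062 q [-0.38  0.22  2.04 -0.    0.88 -0.42]
tool shift mm to target [18.9 -1.1  3.4]
```

>>> {"api": "apply_moves", "payload": {
  "targets": "0 0 0 5 0 4 0.3;0 0 -0.006 5 0 2 0.3;0 0 0 5 0 0 0.3;0 0 0 5 0 0 0.3;0 0 0 5 0 0 0.3;0 0 0 5 0 0 0.3;0 0 0 0 0 0 0.3"
}}

```text
time_s: 4.92
ee_pos: [0.5218, -0.1459, 0.0492]
ee_rot: [2.159, 2.271, 0.005]
force: [0.0, -0.2, -0.2]
finger_gap: 0.0619
```

```bash
python3 -c "
from st import *
status((-50,-60,49))
p,d=cams.capture('wrist');cv2.imwrite('pics/w2.png',p)"
```

```text
t 4.92 guide xy [ -46.4 -115.9] z mm 49.2 xhead rel guide 1.573 tilt [ 0.0081 -0.0034 -1.    ] F [ 0.  -0.2 -0.2] gap 0.062 q [-0.32  0.21  2.06 -0.    0.87 -0.37]
tool shift mm to target [55.9 -3.5 -0.1]
```

View pics/w2.png

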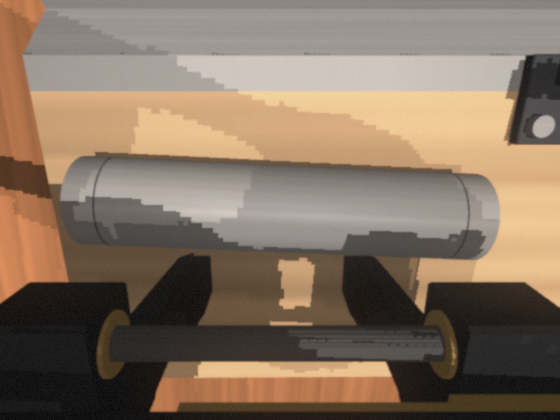

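The tube spans columns 62–498 and is still slightly skewed. The post foot is at the right edge, from column 515, with a gap. I'll keep rolling.

>>> {"api": "apply_moves", "payload": {
  "targets": "0.006 0.003 0 5 -1 0 0.3;0 0 0 5 -1 0 0.3;0 0 0 5 -1 0 0.3;0 0 0 5 -1 0 0.3;0 0 0 0 0 0 0.3;0 0 0 0 0 0 0.3"
}}

```text
time_s: 5.47
ee_pos: [0.5165, -0.1244, 0.0493]
ee_rot: [2.163, 2.276, 0.001]
force: [0.7, -0.1, -0.8]
finger_gap: 0.0619
```

```bash
cat > tb.py <<'E'
from st import *
from fit import cyl
def tub(lo=-130,hi=10,z0=.047):
    status((-50,-50,49))
    p,X,C=cloud("wrist");cv2.imwrite('pics/w_%d.png'%(monitor.get_obs()["time_s"]*100),p)
    g=(X[:,:2]-G0)@np.stack([u,v],1); 
    P=np.c_[g,X[:,2]]
    m=(g[:,1]>lo/1000)&(g[:,1]<hi/1000)&(g[:,0]>-.15)&(g[:,0]<.055)&(P[:,2]>z0)&(P[:,2]<.082)
    r=cyl(P[m],.018,0);print("tube guide",(r[0]*1000).round(1),"z",r[1][2],"yaw",r[2].round(4),"len",r[3],r[4],r[5])
if __name__=="__main__":
    import sys; tub(float(sys.argv[1]),float(sys.argv[2]))
E
python3 tb.py -100 -30
```

```text
t 5.47 guide xy [-50.7 -94.1] z mm 49.3 xhead rel guide 1.573 tilt [ 1.7e-03 -9.0e-04 -1.0e+00] F [ 0.7 -0.1 -0.8] gap 0.062 q [-0.28  0.19  2.08 -0.    0.87 -0.33]
tool shift mm to target [44.1  0.8  0.3]
tube guide [-44.9 -58.1] z 0.05779116571416631 yaw -0.0339 len 0.15822281994729798 0.004577284763284878 41601
```

```bash
python3 tb.py -80 -30; ls pics
```

```text
t 5.52 guide xy [-50.8 -94.1] z mm 49.3 xhead rel guide 1.573 tilt [ 1.5e-03 -7.0e-04 -1.0e+00] F [-0.7 -0.1  0. ] gap 0.062 q [-0.28  0.19  2.08 -0.    0.87 -0.33]
tool shift mm to target [44.1  0.8  0.2]
tube guide [-44.7 -55.9] z 0.05760957839839783 yaw -0.0358 len 0.15835998808699725 0.0005101613278661059 37914
scene0.png
side0.png
top2.png
top_scene.png
top_side.png
w1.png
w2.png
w_551.png
w_556.png
```

The tube has coasted ahead to y = −56, with yaw −0.036. I'll push on gently to the V's edge.

>>> {"api": "apply_moves", "payload": {
  "targets": "0 0 0 5 0 0 0.3;0 0 0 4 0 0 0.3;0 0 0 4 0 0 0.3;0 0 0 4 0 0 0.3;0 0 0 4 0 0 0.3;0 0 0 4 0 0 0.3;0 0 0 0 0 0 0.3;0 0 0 0 0 0 0.3;0 0 0 0 0 0 0.3"
}}

```text
time_s: 6.32
ee_pos: [0.5153, -0.0971, 0.0493]
ee_rot: [2.163, 2.276, 0.001]
force: [-0.1, -0.4, -0.6]
finger_gap: 0.0613
```

```bash
python3 tb.py -60 20; ls -t pics|head -1
```

```text
t 6.32 guide xy [-50.6 -66.8] z mm 49.3 xhead rel guide 1.572 tilt [ 1.8e-03 -9.0e-04 -1.0e+00] F [-0.1 -0.4 -0.6] gap 0.061 q [-0.23  0.18  2.09 -0.    0.87 -0.28]
tool shift mm to target [16.8  0.6  0.3]
tube guide [-44.1 -30.8] z 0.05777482271075666 yaw -0.0259 len 0.15834894020086762 0.0032158148004676405 40464
w_636.png
```

>>> {"api": "apply_moves", "payload": {
  "targets": "0 0 0 4 0 0 0.3;0 0 0 4 0 0 0.3;0 0 0 4 0 0 0.3;0 0 0 4 0 0 0.3;0 0 0 0 0 0 0.3;0 0 0 0 0 0 0.3;0 0 0 0 0 0 0.3"
}}

```text
time_s: 6.95
ee_pos: [0.5144, -0.0796, 0.0493]
ee_rot: [2.164, 2.275, 0.001]
force: [0.8, 0.0, 0.5]
finger_gap: 0.0617
```

```bash
python3 tb.py -40 30; cp pics/$(ls -t pics|head -1) pics/w3.png
```

```text
t 6.95 guide xy [-50.6 -49.3] z mm 49.3 xhead rel guide 1.572 tilt [ 1.9e-03 -9.0e-04 -1.0e+00] F [0.8 0.  0.5] gap 0.062 q [-0.2   0.17  2.1  -0.    0.87 -0.25]
tool shift mm to target [-0.7  0.6  0.3]
tube guide [-44.8   0.8] z 0.04314791676429151 yaw 0.0032 len 0.15837147975530508 0.005963695360971883 33574
```

View pics/w3.png

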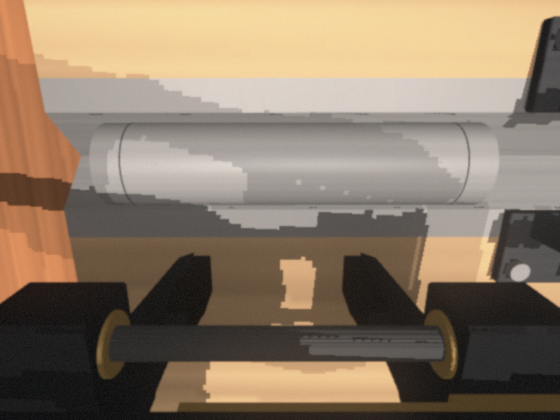

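The tube is seated in the V, spanning columns 90–497 at rows 122–205. It fits at z = 43.1 mm, y ≈ 0.8 and yaw 0.003, and lies short of the posts. Before pushing past them I'll check where the wrist camera sits.

Run:
```python
from st import *
c=cams.calibration("wrist");o=monitor.get_obs();R=Ro.from_rotvec(o["ee_rot"]).as_matrix()
p=-np.array(c["R"]).T@c["t"];print("cam in tool mm",R.T@(p-o["ee_pos"])*1000)
```

```text
cam in tool mm [  76.50569424   -0.85336714 -145.60677145]
```

>>> {"api": "apply_moves", "payload": {
  "targets": "0 0 0 -10 0 -5 0.3;0 0 0 -10 -10 -30 0.5;0 0 0 0 -15 -30 0.8;0 0 0 0 0 -10 1;0 0 0 0 0 0 1"
}}

```text
time_s: 7.42
ee_pos: [0.4888, -0.1039, 0.126]
ee_rot: [-2.164, -2.277, 0.004]
force: [0.2, 0.1, -0.0]
finger_gap: 0.0371
```

The camera sits 146 mm above the tip, so it clears the posts. I'll rotate so it looks along the V.

>>> {"api": "apply_moves", "payload": {
  "targets": "0 0 0.121 0 0 0 1;0 0 0.121 0 0 0 1;0 0 0.121 0 0 0 1;0 0 0.121 0 0 0 1;0 0 0.121 0 0 0 1;0 0 0.121 0 0 0 1;0 0 0.121 0 0 0 1;0 0 0.121 0 0 0 1;0 0 0.121 0 0 0 1;0 0 0.121 0 0 0 1;0 0 0.121 0 0 0 1;0 0 0.121 0 0 0 1;0 0 0.115 0 0 0 1;0 0 0 0 0 0 1"
}}

```text
time_s: 8.58
ee_pos: [0.4916, -0.1074, 0.1149]
ee_rot: [3.141, -0.004, -0.008]
force: [-0.4, 1.1, 0.1]
finger_gap: 0.0002
```

```bash
python3 -c "
from st import *
status((-158,0,100))"
```

```text
t 8.58 guide xy [-74.7 -75.9] z mm 114.9 xhead rel guide -0.051 tilt [-4.8e-03 -6.0e-04 -1.0e+00] F [-0.4  1.1  0.1] gap 0.000 q [-0.26  0.06  2.09 -0.    1.    1.31]
tool shift mm to target [-87.  -71.5  15.3]
```

>>> {"api": "apply_moves", "payload": {
  "targets": "0 0.005 -0.05 0 0 0 1;0 0 0 -28 -25 0 1;0 0 0 -28 -25 0 1;0 0 0 -28 -25 5 1;0 0 0 0 0 0 1"
}}

```text
time_s: 9.0
ee_pos: [0.4015, -0.0369, 0.1042]
ee_rot: [-3.139, -0.1, 0.008]
force: [-0.7, -0.2, -1.0]
finger_gap: 0.0009
```

```bash
python3 -c "
from st import *
status((-158,0,44))"
```

```text
t 9.00 guide xy [-161.2   -1.1] z mm 104.2 xhead rel guide 0.015 tilt [-5.e-03  4.e-04 -1.e+00] F [-0.7 -0.2 -1. ] gap 0.001 q [-0.15 -0.13  2.29 -0.    0.99  1.35]
tool shift mm to target [ 3.6 -1.  60.2]
```

>>> {"api": "apply_moves", "payload": {
  "targets": "0 0.005 0.015 0 0 25 1;0 0 0 2 0 20 1;0 0 0 0 0 12 1;0 0 0 0 0 0 1"
}}

```text
time_s: 9.33
ee_pos: [0.4034, -0.0358, 0.0448]
ee_rot: [3.14, 0.103, 0.007]
force: [-0.0, -0.4, 0.1]
finger_gap: 0.0006
```

```bash
python3 -c "
from st import *
status((-39,0,44))
p,d=cams.capture('wrist');cv2.imwrite('pics/w5.png',p)"
```

```text
t 9.33 guide xy [-1.593e+02 -1.000e-01] z mm 44.8 xhead rel guide 0.016 tilt [ 4.4e-03 -1.0e-04 -1.0e+00] F [-0.  -0.4  0.1] gap 0.001 q [-0.15 -0.04  2.34  0.    0.84  1.35]
tool shift mm to target [120.2   1.9   1.4]
```

View pics/w5.png

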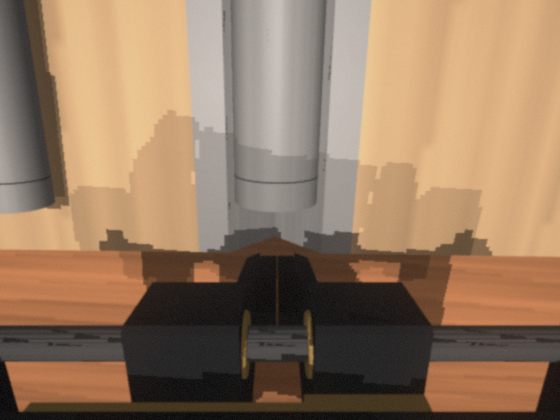

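The closed tip is centred behind the tube's near end (columns 233–318, row ~205). Now I'll push along the V.

>>> {"api": "apply_moves", "payload": {
  "targets": "0 0 0.016 6 0 1 1;0 0 0 6 0 0 1;0 0 0 6 0 0 1;0 0 0 6 0 0 1;0 0 0 6 0 0 1;0 0 0 6 0 0 1;0 0 0 6 0 0 1;0 0 0 6 0 0 1;0 0 0 0 0 0 1"
}}

```text
time_s: 10.13
ee_pos: [0.4621, -0.0344, 0.0487]
ee_rot: [3.139, 0.08, 0.018]
force: [-0.5, 0.6, -0.5]
finger_gap: 0.0002
```

```bash
python3 -c "
from st import *
status((-39,0,44))
p,d=cams.capture('wrist');cv2.imwrite('pics/w6.png',p)"
```

```text
t 10.13 guide xy [-100.6   -1.5] z mm 48.7 xhead rel guide 0.002 tilt [ 0.0117 -0.0012 -0.9999] F [-0.5  0.6 -0.5] gap 0.000 q [-0.13  0.07  2.22  0.    0.84  1.39]
tool shift mm to target [61.5 -1.4  5.4]
```

View pics/w6.png

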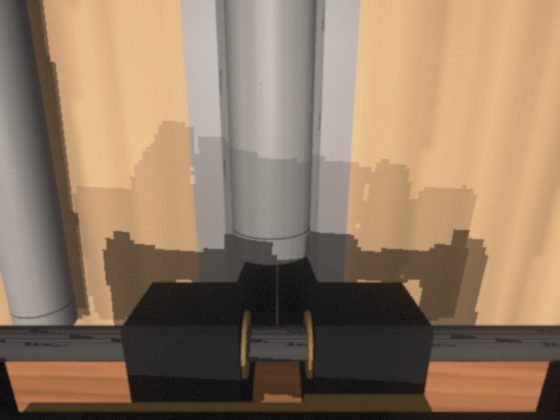

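>>> {"api": "apply_moves", "payload": {
  "targets": "0 -0.012 0 5 -1 3 1;0 0 0 6 -1 2 1;0 0 0 6 0 1 1;0 -0.004 0 6 0 1 1;0 0 0 6 0 1 1;0 0 0 6 0 1 1;0 0 0 0 0 0 1"
}}

```text
time_s: 10.77
ee_pos: [0.4989, -0.03, 0.038]
ee_rot: [3.139, 0.08, -0.013]
force: [0.4, 0.4, 0.4]
finger_gap: 0.0006
```

```bash
python3 -c "
from st import *
status((-39,0,44))
p,d=cams.capture('wrist');cv2.imwrite('pics/w7.png',p)"
```

```text
t 10.77 guide xy [-63.6   1. ] z mm 38.0 xhead rel guide 0.002 tilt [-0.0085 -0.002  -1.    ] F [0.4 0.4 0.4] gap 0.001 q [-0.11  0.16  2.14 -0.    0.85  1.41]
tool shift mm to target [24.5  1.  -6.2]
```

View pics/w7.png

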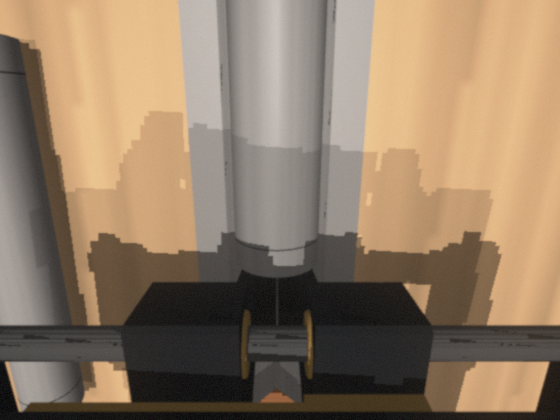

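Too low (38 mm). I'll raise it and continue in smaller steps.

>>> {"api": "apply_moves", "payload": {
  "targets": "0 0.008 0 0 0 -6 1;0 0 0 0 0 -2 1"
}}

```text
time_s: 10.98
ee_pos: [0.4985, -0.0299, 0.0458]
ee_rot: [3.139, 0.08, -0.002]
force: [1.0, -0.7, -0.7]
finger_gap: 0.0005
```

```bash
python3 -c "
from st import *
status((-39,0,46))"
```

```text
t 10.98 guide xy [-64.    1.1] z mm 45.8 xhead rel guide 0.002 tilt [-0.0012 -0.0014 -1.    ] F [ 1.  -0.7 -0.7] gap 0.000 q [-0.11  0.14  2.14 -0.    0.86  1.41]
tool shift mm to target [25.   1.2 -0.2]
```

>>> {"api": "apply_moves", "payload": {
  "targets": "0 0 0 4 0 0 1;0 0 0 4 0 0 1;0 0 0 4 0 0 1;0 0 0 4 0 0 1;0 0 0 0 0 0 1"
}}

```text
time_s: 11.4
ee_pos: [0.515, -0.0291, 0.047]
ee_rot: [3.139, 0.08, -0.001]
force: [-0.6, 0.4, 0.2]
finger_gap: 0.0006
```

```bash
python3 -c "
from st import *
status((-39,0,46))
p,d=cams.capture('scene');cv2.imwrite('pics/s8.png',cv2.resize(p[170:300,130:370],None,fx=3,fy=3))
p,d=cams.capture('wrist');cv2.imwrite('pics/w8.png',p)"
```

```text
t 11.40 guide xy [-47.5   1.1] z mm 47.0 xhead rel guide 0.002 tilt [-5.0e-04 -1.5e-03 -1.0e+00] F [-0.6  0.4  0.2] gap 0.001 q [-0.1   0.17  2.11 -0.    0.86  1.42]
tool shift mm to target [8.5 1.1 0.9]
```

View pics/s8.png

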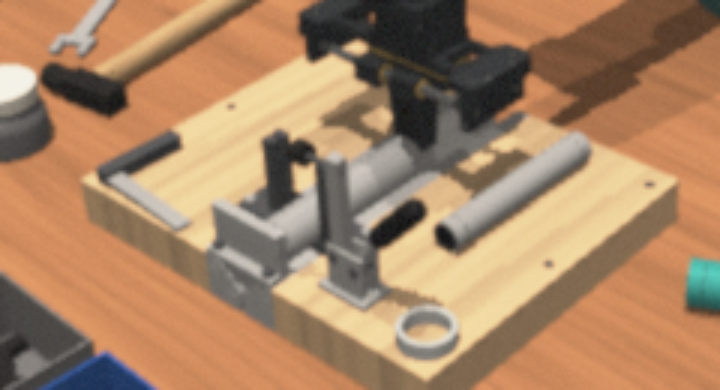

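View pics/w8.png

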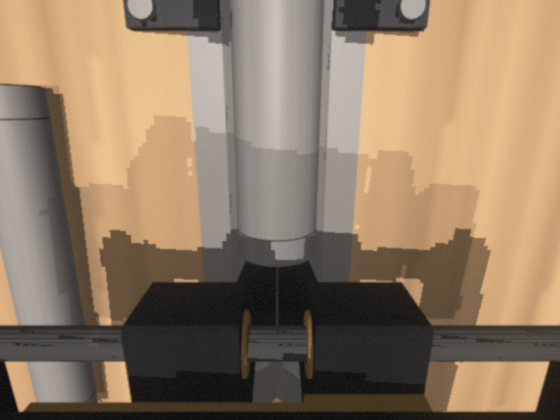

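The tube is now between the posts and close to the stop. I'll do the last few mm in small rows and watch the force.

>>> {"api": "apply_moves", "payload": {
  "targets": "0 0 0 3 0 0 1;0 0 0 3 0 0 1;0 0 0 2 0 0 1;0 0 0 2 0 0 1"
}}

```text
time_s: 11.83
ee_pos: [0.521, -0.0286, 0.0458]
ee_rot: [3.139, 0.08, -0.016]
force: [-7.1, -1.4, 4.4]
finger_gap: 0.0007
```

```bash
python3 -c "
from st import *
status((-39,0,46))"
```

```text
t 11.83 guide xy [-41.4   1.4] z mm 45.8 xhead rel guide 0.002 tilt [-0.01   -0.0013 -0.9999] F [-7.1 -1.4  4.4] gap 0.001 q [-0.1   0.19  2.09 -0.    0.87  1.42]
tool shift mm to target [ 2.4  1.4 -0.3]
```

>>> {"api": "apply_moves", "payload": {
  "targets": "0 0 0 3 0 0 1;0 0 0 3 0 0 1"
}}

```text
time_s: 12.0
ee_pos: [0.5209, -0.0283, 0.044]
ee_rot: [3.14, 0.081, -0.038]
force: [-7.9, -1.2, 3.3]
finger_gap: -0.0001
```

```bash
python3 -c "
from st import *
status((-39,0,46))"
```

```text
t 12.00 guide xy [-41.6   1.7] z mm 44.0 xhead rel guide 0.003 tilt [-0.0243 -0.0012 -0.9997] F [-7.9 -1.2  3.3] gap -0.000 q [-0.1   0.2   2.08 -0.    0.89  1.42]
tool shift mm to target [ 2.6  1.7 -2.1]
```

It's blocked with a steady ~8 N and no further travel, so the tube is at the stop. I'll retreat straight back, then up, and check.

>>> {"api": "apply_moves", "payload": {
  "targets": "0 0 0 -5 0 0 1;0 0.01 0 -10 0 -3 1;0 0.012 0 -20 0 -10 1;0 0 0 -25 0 -20 1;0 0 0 -20 0 -35 1;0 0 0 -20 0 -35 1;0 0 0 -20 0 -35 1;0 0 0 -20 0 -30 1;0 0 0 0 0 0 1"
}}

```text
time_s: 12.75
ee_pos: [0.3766, -0.0355, 0.2171]
ee_rot: [3.14, 0.082, 0.001]
force: [0.8, -0.3, 0.7]
finger_gap: 0.0002
```

Run:
```python
from st import *
from fit import cyl
status()
for n in ["wrist","side","scene"]:
    p,X,C=cloud(n);cv2.imwrite(f'pics/f_{n}.png',p if n=="wrist" else cv2.resize(p[100:310,130:400],(800,600)))
    g=(X[:,:2]-G0)@np.stack([u,v],1);P=np.c_[g,X[:,2]]
    m=(abs(g[:,1])<.02)&(g[:,0]>-.1)&(g[:,0]<.052)&(P[:,2]>.05)&(P[:,2]<.07)
    if m.sum()>50:
        r=cyl(P[m],.018,0);lo=np.percentile(P[m][:,0],.5);print(n,"near end x",lo*1000,"y",r[1][0]*1000,"z",r[1][2],"yaw",r[2],m.sum())
    m=(g[:,0]>-.13)&(g[:,0]<.05)&(g[:,1]>.075)&(g[:,1]<.14)&(P[:,2]>.047)&(P[:,2]<.075)
    if m.sum()>50 and n!="wrist": print(" thin world-ish",cyl(P[m],.0127,0)[0]*1000)
# stop face / near end relative in scene: sections along V top
    s=(abs(g[:,1])<.03)&(g[:,0]>.1)&(g[:,0]<.15)&(P[:,2]>.065)&(P[:,2]<.078)
    if s.sum()>10: print(" stop near face x",np.percentile(P[s][:,0],[1,50,99])*1000)
print("thin before, scene/side:",w2g([.51387,.07505]),w2g([.51438,.07901]))
```

```text
t 12.75 guide xy [-186.     1.5] z mm 217.1 xhead rel guide 0.003 tilt [ 9.e-04 -1.e-04 -1.e+00] F [ 0.8 -0.3  0.7] gap 0.000 q [-0.16 -0.32  2.21  0.    1.25  1.36]
side near end x -29.114138571703272 y 3.9646689766183782 z 0.043193769349215 yaw -0.0008984555208200992 204
 thin world-ish [-44.18241527 108.89511164]
 stop near face x [130.1077042  133.2110102  143.56929242]
scene near end x -30.127894907803743 y 0.3212176523857644 z 0.04313165402034492 yaw 0.0009982437081972855 247
 thin world-ish [-43.08157732 105.19342352]
 stop near face x [135.02765686 139.20530043 141.63510268]
thin before, scene/side: [-43.52909978 105.20834982] [-42.82574955 109.13861679]
```

View pics/f_wrist.png

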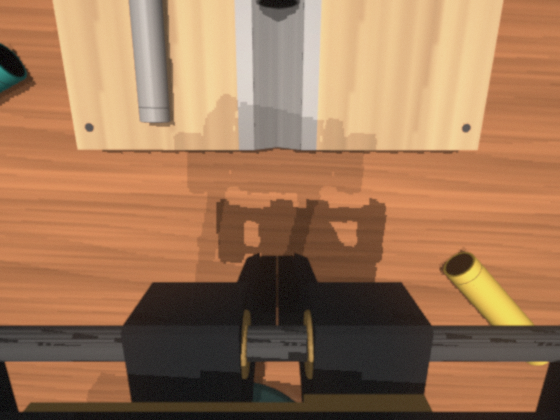

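View pics/f_scene.png

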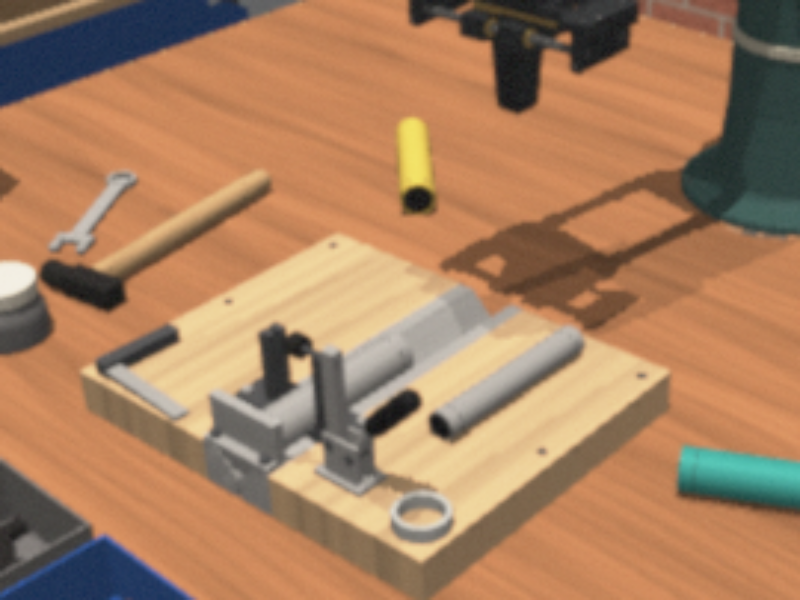

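Near end measures −29 to −30 mm (expected −30), the tube is seated at z = 43.2 mm, and the thin tube hasn't moved. Handing in.

```bash
python3 -c "
from workcell import robot
print(robot.close_job())"
```

```text
the job is handed in; nothing more can be done
None
```

The thick tube is down in the V, between the saw posts and up against the end stop. I handed the job in at about 13 s of the 51 s allowed.

**What I did:** I rolled the tube off the right deck with two spread fingertips held low, without gripping it, until it dropped into the V. Then I closed the fingers and pushed its near end along the V. At the end stop the tube stopped moving and the wrist force held steady at about 8 N. I backed straight off and raised the arm clear before handing in.

**Last checks:**

| Check | Measured | Expected |
|---|---|---|
| Near end of thick tube, guide x (scene / side camera) | −30.1 / −29.1 mm | −30 mm |
| Height of tube axis above the bench | 43.1–43.2 mm | 43.5 mm |
| Tube angle to the V | within 0.001 rad | 0 |
| Thin tube against its starting position | within about 1.5 mm | not moved |

- **Disagreement:** The two fixed cameras differ by about 4 mm sideways. The side view puts the tube 4 mm left of the V's centre and the scene view 0.3 mm. They differed by the same amount before anything moved, so this is camera calibration rather than a badly seated tube.
- **Not measured:** I didn't measure the gap at the stop itself. The scene camera's stop reading came out about 5 mm too far, because it sees the back of the plate. Contact rests on the tube blocking under force and on the position of its near end.
- **During the push:** The fingertips dipped once to about 2 mm below deck level inside the V. I corrected that, and there was no sign of contact in the force reading.
- **Other items:** By eye, everything else in the final scene picture looked where it started.

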